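# Snap the retaining clip onto the ribbon-brake spindle of a label printer

## Task

The label printer's side frame lies on the bench mat with the retaining clip off its ribbon-brake spindle. Pick up the white push-on clip, press the sprung black hub fully down with it, and push the clip sideways into the spindle's groove until it snaps fully home, then let go so that it holds the hub down by itself. Work gently, by feel, so that neither clip nor spindle is strained, and leave the frame's neighbours on the mat where they are.

Things in the scene. Friction and masses are not known exactly. Their poses are not given: they have to be found in the camera images.
- frame: Grey sheet-metal side frame of a label printer, fixed, lying flat on the mat: 180 (its x) x 140 (y) x 30 mm high. Origin: centre of its underside; z up. It carries one spindle, and 55 mm or more away from its axis a motor, a gear and a small board, all less than 25 mm above the plate. Nothing else stands near the spindle: the clip may come from any side.
- post_foot (a point): Point on the axis of the upright steel spindle, at the top face of the frame's plate. The spindle is screwed up or down in a locknut: all on it (hub, groove, head) stands up to 9 mm lower or higher than the nominal heights given, so the level must be felt. Spindle from below: thread, collar, spring, black hub, 16 mm diameter groove, then a 22 mm diameter head 16 mm tall.
- groove_nominal (a point): Point on the spindle's axis 44 mm above post_foot: nominal level of the hub's flat top (46 mm across) when pressed solid. A spring holds the hub 3 mm higher; it takes 2 N to start and 4 N to reach solid. The head's lower face is 7 mm above this point, its top 23 mm. Hub up: 4 mm of groove shows, too little for the clip; hub solid: 7 mm. A 54 mm flange is 10 mm below the hub's top.
- clip: White plastic push-on clip, 26 g, lying flat on the mat. Origin: on the axis of its bore, at its flat underside; z up. C-shaped ring 5 mm thick, bore 17 mm, 27 mm outside, mouth towards its +x with two round nubs 10 mm apart reaching 9.5 mm ahead of the origin; its arms spring outwards. Towards -x a 12 mm wide tail ends at x = -54 mm.
- clip_fin (a point): Foot of the clip's grip fin (clip coordinates -40, 0, 0 mm). The fin is 28 mm long (clip x), 12 mm wide (clip y), 19 mm high above the underside; pinch it across y. Fitting: slide the clip along its +x, underside on the solid hub. Snapping over the groove takes 6 to 10 N, then it runs home until the bore's back meets the groove: origin on the axis. Press and push with less than 15 N; much more spoils it.
- screwdriver: Screwdriver, 170 mm long, lying on the mat; leave alone.
- bearing: Steel ball bearing, 42 mm across, 12 mm high, lying on the mat; leave alone.
- grease: Small white jar with black cap, 48 mm across, 45 mm high; leave alone.
- knob_part: Black turned plastic knob, 34 mm across, 24 mm high; leave alone.

How it is judged:
By the outcome, as a careful person would: the job done as asked, in the order asked, and still so for the second after the job is handed in, with the robot touching nothing.
It also fails if it takes over 61 s, if anything falls off the work surface, if the arm or the gripper's body presses on something with over 40 N, if the wrist force passes 120 N, or if a joint passes its speed limit or range.

## Robot

A 6-joint arm with a two-finger parallel gripper is mounted at the origin on the work surface. World frame = base frame: x ahead of the robot, y to its left, z up, the work surface at z = 0. Lengths are in m, angles in rad, forces in N, time in s.
With the tool pointing down it reaches from about 0.425 to 0.925 m from the base axis. Payload 12.5 kg.
Tool frame: the origin (TCP) lies between the finger pads; the fingertips stand 11 mm ahead of it and the grasp point (between the pads) lies 8 mm behind it; x points along the fingers, y is the direction in which the jaws open and shut, and the axes are right-handed (so a half turn about x gives the same grasp; the last joint's range is limited). The gripper opens to 85 mm and grips with 20 to 120 N. Pads are 22 mm wide; open, the fingers measure 114 mm over their backs; the gripper's body (76 mm by 85 mm) begins 54 mm behind the grasp point. The pads swing forward as they close: fully open they stand 13 mm farther back than shut.
Start: joints at [1.094, 0.491, 1.559, -0, 1.092, -0.106], TCP at [0.226, 0.583, 0.242] pointing down, gripper open.
Joint ranges: [-3.1, 3.1], [-0.84, 2.19], [0.05, 2.79], [-1.13, 4.28], [0.06, 2.93], [-2.69, 2.69]. Speed limits (rad/s): [2.22, 2.22, 2.79, 3.14, 3.14, 3.14].

## Interface

Orientations are given as a unit quaternion [x, y, z, w].
In Python, from cell import manip gives the robot as it stands. The module is installed in compiled form; this text tells all that it offers.
- The arm moves only by the tool arm_command, never from a script. Its arguments are lists of equal length, an entry for each row: "delta_pos": the shift along the tool's x, y, z in cm, a list of three; "rot": the turn, a rotation vector about the tool's x, y, z in rad, a list of three. In form: {"delta_pos": [[dx, dy, dz], ...], "rot": [[wx, wy, wz], ...]}. A call has 1 to 20 rows; each row is the pose to reach, as a shift and turn from the pose commanded when the call began, along the tool's axes at that moment; what a row does not reach only later rows make up. A row lasts 1/10 s, in which the tool goes at most 50 mm and 8.59 degrees, less where a joint would pass 70% of its speed; a pose out of reach is approached as far as the arm can. A call with a gripper value outside its range is refused whole. "gripper" is the finger opening in cm, from 0 to 8.54, set as the call begins (left out, the last holds). The fingers move at their own pace and stop on an object; "grip_force" is the grip in N (left out, the last holds). Time passes only in rows, so rows that repeat a pose let the fingers close. It gives the time, the measured TCP pose, the force and the opening at its end, in the units of the state.
- manip.read_state(): the state, without advancing time (a new reading comes with each control period).
- manip.camera(name): name is "side" or "top"; returns the picture (480x640x3 uint8, red, green, blue); there is no depth.
- manip.camera_info(name): a dict with "camera_matrix" (3x3 intrinsics, pixels), "T" (4x4, takes a point from camera to world coordinates). Camera axes: x right, y up, looking along -z (the intrinsics and any distortion apply to the point x, -y, -z); pixel columns grow to the right and rows downward; lengths in m; the calibration is good to about 2 mm. A picture is of the moment at which its call begins. camera_info takes no time and is no camera call.
- manip.job_done(): hands the job in, once; it reports no verdict.
Trained networks look in the newest picture that a camera, given by its name, has taken for a name from the list of things; names that differ only in an ending like _2 or _b are one class to them, and where a whole thing is asked for, a point or a joint stands for the part that bears it (a point fixed in the world has none). Each returns a list of dicts, best first, with "confidence" (0 to 1); they miss things now and then, are a little off and sometimes report something else, mostly with a low value. They report only what shows in the picture. A call takes as long as a camera call.
- manip.spot_in(name, camera): "location" ([row, column] in pixels, amid what is visible of it).
- manip.outline_of(name, camera): "pixels" (480x640 bool, what is visible of it) and "location" ([row, column] in pixels, amid what is visible of it).
- manip.tip_of(name, camera): "location" ([row, column] in pixels: a listed point, or the origin of a listed thing).
The state is a dict: "t": time; "joint_positions": joint angles; "qvel": joint speeds; "joint_efforts": joint torques, N m; "ee_pos": TCP position; "tool_rot": TCP orientation; "force": force on the tool from outside, world axes, zero at the start; "wrist_torque": the same for the moment, N m; "opening": finger opening in m.
Only numpy, scipy, OpenCV 4.12 (cv2) and the standard library are available. Lean on these libraries where they do the work, as an engineer would, in place of code of your own. Each camera call takes 0.05 s, during which the arm holds its last target.

## Working session

There is one attempt and no reset: what is moved stays moved. The work goes in short steps, Python scripts to look and compute and a tool call to move; the robot and the scene stay as the last step left them, time stands still between calls to the robot, and variables do not carry over. Pictures are saved under pics/ and viewed, and the job is handed in when it is done.

Besides the shell and the picture viewer there is one more tool, called after "Emit:" as a command line: name --argument value ..., lists and objects as JSON in quotes. arm_command: Moves the arm, as the interface text tells. Its arguments: {"type":"object","properties":{"delta_pos":{"type":"array","items":{"type":"array","items":{"type":"number"}}},"rot":{"type":"array","items":{"type":"array","items":{"type":"number"}}},"gripper":{"type":"number"},"grip_force":{"type":"number"}},"required":["delta_pos","rot"]}

```bash
mkdir -p pics; cat > h.py <<'E'
import numpy as np, cv2
from cell import manip
def save(name,fn):
    im=manip.camera(name); cv2.imwrite('pics/'+fn,im[:,:,::-1]); return im
def ray(name,loc):
    ci=manip.camera_info(name);K=np.array(ci['camera_matrix']);T=np.array(ci['T'])
    r,c=loc; d=np.array([(c-K[0,2])/K[0,0],-(r-K[1,2])/K[1,1],-1])
    return T[:3,3],T[:3,:3]@d
def onz(name,loc,z):
    o,d=ray(name,loc); return o+d*(z-o[2])/d[2]
def tri(l1,l2):
    o1,d1=ray('side',l1);o2,d2=ray('top',l2);d1/=np.linalg.norm(d1);d2/=np.linalg.norm(d2)
    A=np.stack([d1,-d2],1);s=np.linalg.lstsq(A,o2-o1,rcond=None)[0]
    p,q=o1+s[0]*d1,o2+s[1]*d2; return (p+q)/2,np.linalg.norm(p-q)
def proj(name,p):
    ci=manip.camera_info(name);K=np.array(ci['camera_matrix']);T=np.array(ci['T'])
    q=T[:3,:3].T@(np.array(p)-T[:3,3]); return (K[1,2]-K[1,1]*q[1]/-q[2],K[0,2]+K[0,0]*q[0]/-q[2])
E
python3 - <<'E'
from h import *
np.set_printoptions(precision=4,suppress=True)
save('side','s1.png');save('top','t1.png')
s=manip.read_state();print(s['t'],s['ee_pos'],s['tool_rot'],s['force'],s['opening'])
for c in('side','top'):
    i=manip.camera_info(c);print(c,i)
    for n in('clip','clip_fin','post_foot','groove_nominal'):
        print(n,[(np.array(x['location']),round(x['confidence'],2)) for x in manip.tip_of(n,c)[:3]])
E
```

```text
0.1 [0.2264 0.5824 0.2418] [ 0.13    0.6951 -0.1307  0.6949] [-0.0276 -0.1253 -1.3156] 0.08577394880139358
side {'camera_matrix': array([[584.9271,   0.    , 315.5334],
       [  0.    , 584.9271, 230.8994],
       [  0.    ,   0.    ,   1.    ]]), 'T': array([[ 0.9691,  0.1957, -0.1504,  0.4968],
       [-0.2466,  0.741 , -0.6246, -0.5265],
       [-0.0108,  0.6424,  0.7663,  0.85  ],
       [ 0.    ,  0.    ,  0.    ,  1.    ]])}
clip [(array([256.7, 265.8]), 0.8)]
clip_fin [(array([251.2, 242.5]), 0.59)]
post_foot [(array([405.5, 302.1]), 0.61)]
groove_nominal [(array([395.7, 299.2]), 0.98), (array([250.1, 247.9]), 0.24)]
top {'camera_matrix': array([[565.6493,   0.    , 327.7193],
       [  0.    , 565.6493, 239.8777],
       [  0.    ,   0.    ,   1.    ]]), 'T': array([[-0.003 ,  0.9954, -0.0956,  0.555 ],
       [-1.    , -0.0024,  0.0065,  0.1101],
       [ 0.0062,  0.0957,  0.9954,  1.0525],
       [ 0.    ,  0.    ,  0.    ,  1.    ]])}
clip [(array([293. , 313.9]), 0.69)]
clip_fin [(array([312.3, 304.7]), 0.6)]
post_foot [(array([294.7, 477.3]), 0.77), (array([186.9, 467.9]), 0.56)]
groove_nominal [(array([295.3, 494. ]), 0.56)]
```

View pics/s1.png

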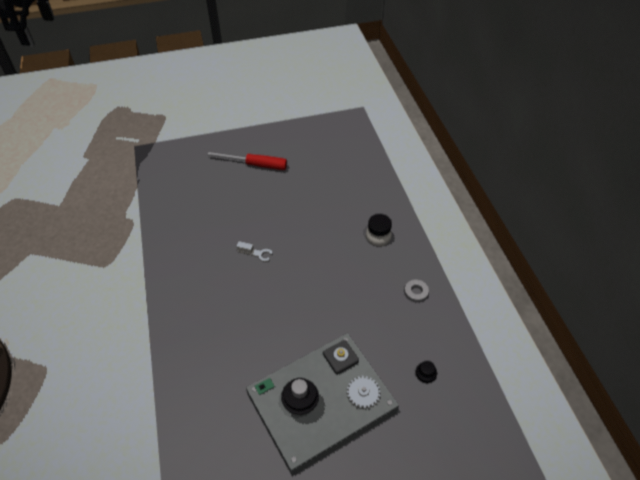

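View pics/t1.png

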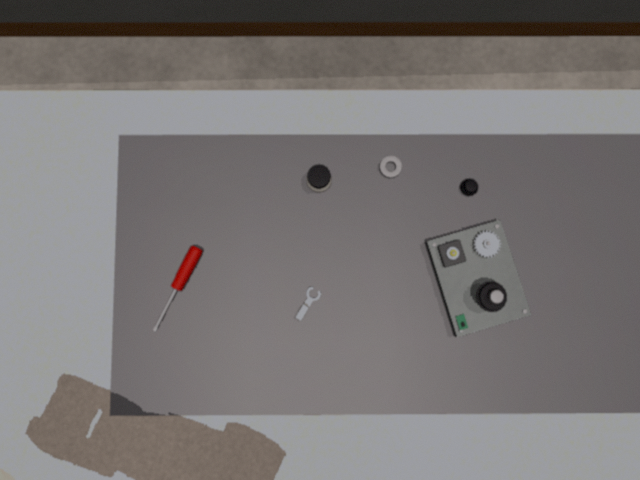

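```bash
python3 - <<'E'
from h import *
np.set_printoptions(precision=4,suppress=True)
for n,a,b in(('clip',(256.7,265.8),(293,313.9)),('fin',(251.2,242.5),(312.3,304.7)),('foot',(405.5,302.1),(294.7,477.3)),('gr',(395.7,299.2),(295.3,494))):
    print(n,tri(a,b))
print(onz('side',(256.7,265.8),0),onz('top',(293,313.9),0))
print(onz('side',(251.2,242.5),0),onz('top',(312.3,304.7),0))
for c,s in(('side',(180,170,380,370)),('top',(250,250,370,540))):
    im=cv2.imread('pics/%s1.png'%c[0]);r0,c0,r1,c1=s
    x=im[r0:r1,c0:c1];k=min(800/x.shape[1],600/x.shape[0]);cv2.imwrite('pics/z1%s.png'%c,cv2.resize(x,None,fx=k,fy=k,interpolation=cv2.INTER_CUBIC));print(k)
im=cv2.imread('pics/s1.png')[330:450,220:380];cv2.imwrite('pics/z2.png',cv2.resize(im,None,fx=5,fy=5,interpolation=cv2.INTER_CUBIC))
E
```

```text
clip (array([0.5588, 0.129 , 0.0014]), np.float64(0.002954074571462745))
fin (array([0.5216, 0.1459, 0.0093]), np.float64(0.0012735608571634712))
foot (array([ 0.5554, -0.17  ,  0.0157]), np.float64(0.004242345951747903))
gr (array([ 0.5524, -0.1817,  0.0777]), np.float64(0.00012155124199984177))
[0.5604 0.1299 0.    ] [0.5573 0.1291 0.    ]
[0.5212 0.1534 0.    ] [0.5219 0.1461 0.    ]
3.0
2.7586206896551726
```

View pics/z1side.png

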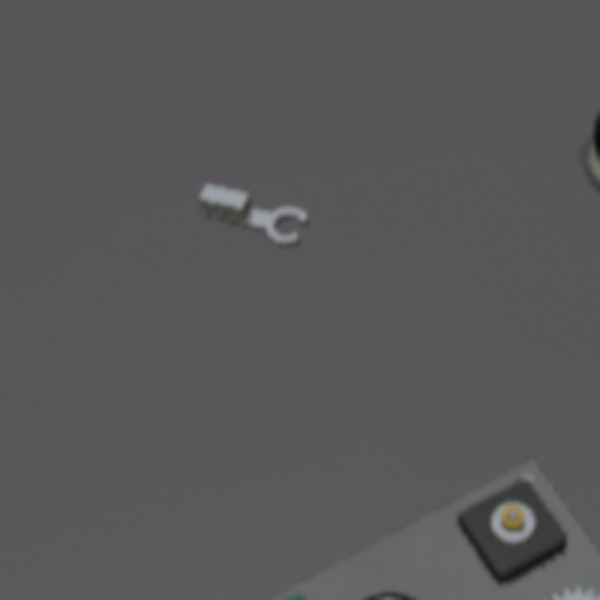

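View pics/z1top.png

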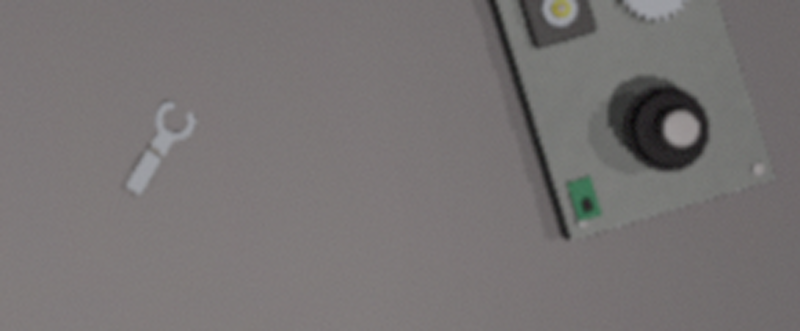

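View pics/z2.png

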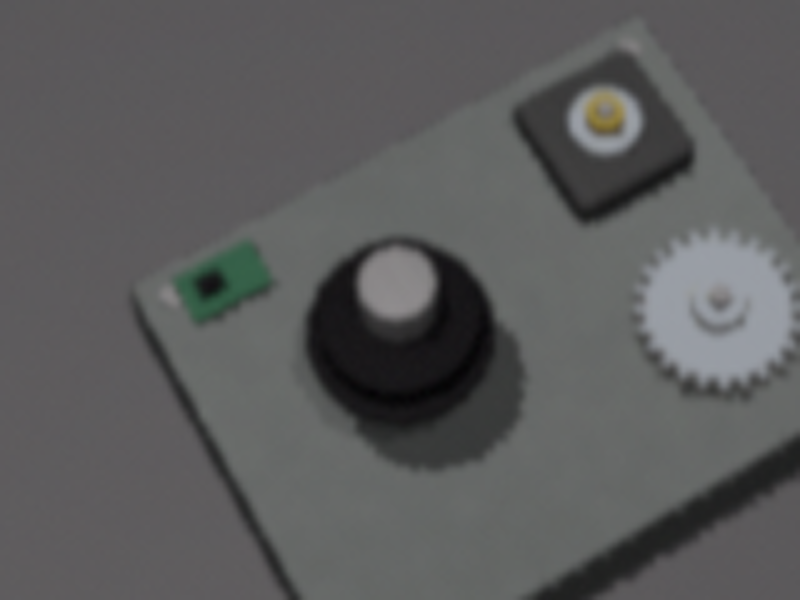

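```bash
python3 - <<'E'
from h import *
np.set_printoptions(precision=4,suppress=True)
p=[onz('side',(244.7,245),.019),onz('top',(312,301.8),.019),tri((244.7,245),(312,301.8))]
q=[onz('side',(254.7,265.7),.005),onz('top',(293.9,313.1),.005),tri((254.7,265.7),(293.9,313.1))]
print('fin',p);print('ring',q)
# ellipse fits
for c,roi,rng in(('side',(365,285,405,320),0),('top',(280,480,315,515),0)):
    g=cv2.imread('pics/%s1.png'%c[0],0);r0,c0,r1,c1=roi;x=g[r0:r1,c0:c1]
    m=(x>120).astype(np.uint8);n,l,s,ce=cv2.connectedComponentsWithStats(m);i=1+np.argmax(s[1:,4])if n>1 else 0
    print(c,s[i],ce[i]+[c0,r0],x.max())
    for nm,box in (('fin',(235,230,258,256) if c=='side' else(300,290,325,310)),):
        pass
print('head',tri((386.4,299.6),(296.4,497.2)))
for c in('side','top'):
    g=cv2.imread('pics/%s1.png'%c[0],0)
    r0,r1,c0,c1=(236,266,230,280) if c=='side' else (280,325,290,328)
    print(c);x=g[r0:r1,c0:c1];m=(x>145).astype(np.uint8) 
    for row in x: print(''.join('%4d'%v for v in row))if 0 else 0
    n,l,s,ce=cv2.connectedComponentsWithStats(m);print(s,ce+[c0,r0],np.median(x))
E
```

```text
fin [array([0.5276, 0.1519, 0.019 ]), array([0.5231, 0.1507, 0.019 ]), (array([0.5253, 0.1505, 0.0211]), np.float64(0.004417836228322099))]
ring [array([0.5607, 0.1306, 0.005 ]), array([0.5557, 0.1305, 0.005 ]), (array([0.5582, 0.1302, 0.0058]), np.float64(0.0050062294786275665))]
side [  7  15  14  13 138] [298.8478 386.2319] 141
top [ 11  11  12  12 114] [496.4912 296.3596] 154
head (array([ 0.5524, -0.1798,  0.1026]), np.float64(0.0037223038071547607))
side
[[   0    0   50   30 1416]
 [   8    6   13    7   50]
 [  24   15    8    8   32]
 [  34   14    1    1    1]
 [  40   15    1    1    1]] [[254.7775 250.6377]
 [244.02   244.96  ]
 [257.8125 253.0625]
 [264.     250.    ]
 [270.     251.    ]] 86.0
top
[[   0    0   38   45 1556]
 [  16    8   14   18   78]
 [   7   26   11   14   76]] [[308.7269 301.7371]
 [310.6282 297.2436]
 [301.6711 312.2632]] 121.0
```

```bash
cat >> h.py <<'E'
from scipy.spatial.transform import Rotation as R
np.set_printoptions(precision=4,suppress=True)
def plan(pos,yaw,flip=False):
    "yaw = world dir of clip +x. tool x down; returns delta cm and rotvec in tool axes"
    s=manip.read_state();Rt=R.from_quat(s['tool_rot']);P=np.array(s['ee_pos'])
    z=np.array([np.cos(yaw),np.sin(yaw),0])*(-1 if flip else 1);x=np.array([0,0,-1.]);y=np.cross(z,x)
    Rg=R.from_matrix(np.stack([x,y,z],1))
    return Rt.inv().apply(np.array(pos)-P)*100,(Rt.inv()*Rg).as_rotvec()
E
python3 - <<'E'
from h import *
s=manip.read_state();print(R.from_quat(s['tool_rot']).as_matrix(),s['t'],s['joint_positions'])
for f in(0,1):print(plan([.5253,.1508,.10],np.radians(-32),f))
E
```

```text
[[-0.      0.3624  0.932 ]
 [ 0.      0.932  -0.3624]
 [-1.      0.     -0.    ]] 0.5 [ 1.0944  0.4909  1.5589  0.      1.0917 -0.1056]
(array([ 14.2274, -29.4102,  43.4983]), array([ 0.1877, -0.    , -0.    ]))
(array([ 14.2274, -29.4102,  43.4983]), array([-2.9539,  0.    , -0.    ]))
```

Emit:
arm_command --delta_pos '[[1, -3, 4], [3, -6, 9], [4.5, -9, 13], [6, -12, 18], [7.5, -15, 22], [9, -18, 26], [10.5, -21, 31], [12, -24, 35], [13, -27, 40], [14.2, -29.4, 43.5], [14.2, -29.4, 43.5], [14.2, -29.4, 43.5], [14.2, -29.4, 43.5], [14.2, -29.4, 43.5], [14.2, -29.4, 43.5], [14.2, -29.4, 43.5]]' --rot '[[0, 0, 0], [0.03, 0, 0], [0.06, 0, 0], [0.09, 0, 0], [0.12, 0, 0], [0.15, 0, 0], [0.188, 0, 0], [0.188, 0, 0], [0.188, 0, 0], [0.188, 0, 0], [0.188, 0, 0], [0.188, 0, 0], [0.188, 0, 0], [0.188, 0, 0], [0.188, 0, 0], [0.188, 0, 0]]' --gripper 4 --grip_force 40

```text
t: 2.1
ee_pos: [0.525, 0.1519, 0.1007]
tool_rot: [0.195, 0.68, -0.194, 0.68]
force: [0.1, 0.8, 0.1]
opening: 0.04
```

```bash
python3 - <<'E'
from h import *
for c in('side','top'):
    im=save(c,'a_%s.png'%c)[:,:,::-1]
    r,cc=(300,255)if c=='top' else (235,250)
    x=im[r-75:r+75,cc-100:cc+100];cv2.imwrite('pics/za_%s.png'%c,cv2.resize(x,None,fx=4,fy=4,interpolation=cv2.INTER_CUBIC))
s=manip.read_state();print(s['t'],s['ee_pos'],s['force'],s['opening'],s['joint_positions'])
for f in(0,):print(plan([.5253,.1508,.10],np.radians(-32),f))
for c in('side','top'):print(proj(c,s['ee_pos']))
E
```

```text
2.2 [0.5252 0.1516 0.1006] [ 0.5987 -0.116   0.6648] 0.0401592092509786 [ 0.1601  0.5697  1.8889  0.0001  0.6825 -0.8531]
(array([ 0.0601, -0.0606,  0.0543]), array([ 0.0009,  0.0003, -0.0004]))
(np.float64(215.3770451357847), np.float64(238.70895821821054))
(np.float64(312.26196386343656), np.float64(299.3554922805099))
```

View pics/za_side.png

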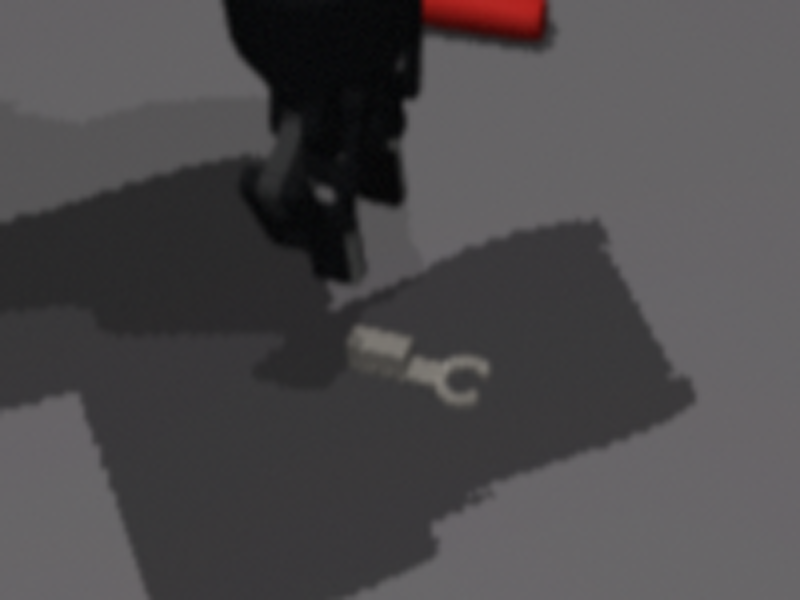

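View pics/za_top.png

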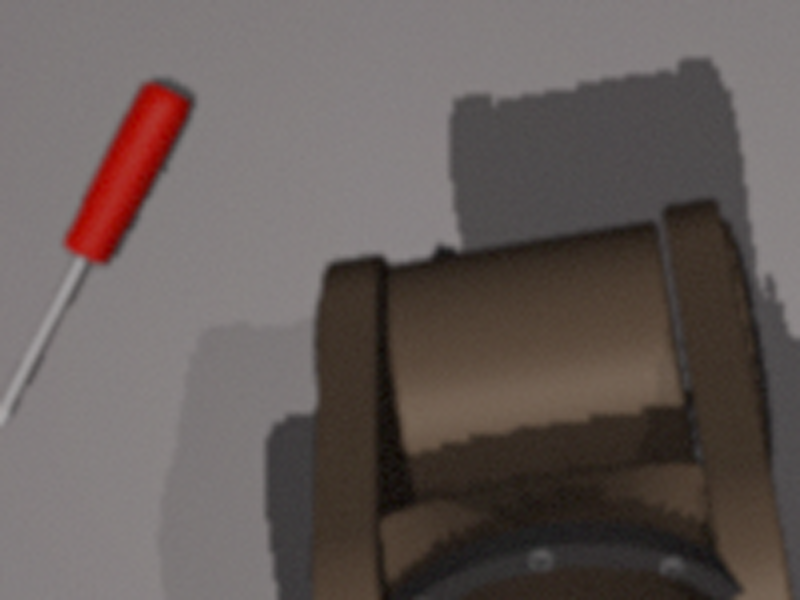

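Emit:
arm_command --delta_pos '[[2, 0, 0], [4, -0.05, 0.05], [6, -0.06, 0.05], [7.5, -0.06, 0.05], [8.2, -0.06, 0.05], [8.6, -0.06, 0.05], [8.6, -0.06, 0.05], [8.6, -0.06, 0.05]]' --rot '[[0, 0, 0], [0, 0, 0], [0, 0, 0], [0, 0, 0], [0, 0, 0], [0, 0, 0], [0, 0, 0], [0, 0, 0]]'

```text
t: 3.0
ee_pos: [0.5257, 0.1503, 0.0149]
tool_rot: [0.195, 0.679, -0.195, 0.68]
force: [-0.8, -0.6, 0.0]
opening: 0.0401
```

```bash
python3 - <<'E'
from h import *
for c in('side',):
    im=save(c,'b_%s.png'%c)[:,:,::-1]
    r,cc=(245,250)
    x=im[r-45:r+45,cc-60:cc+60];cv2.imwrite('pics/zb_%s.png'%c,cv2.resize(x,None,fx=6,fy=6,interpolation=cv2.INTER_CUBIC))
s=manip.read_state();print(s['t'],s['ee_pos'],s['force'],s['opening'])
E
```

```text
3.05 [0.5258 0.1502 0.015 ] [-0.23    0.0469  0.1868] 0.04023444476813407
```

View pics/zb_side.png

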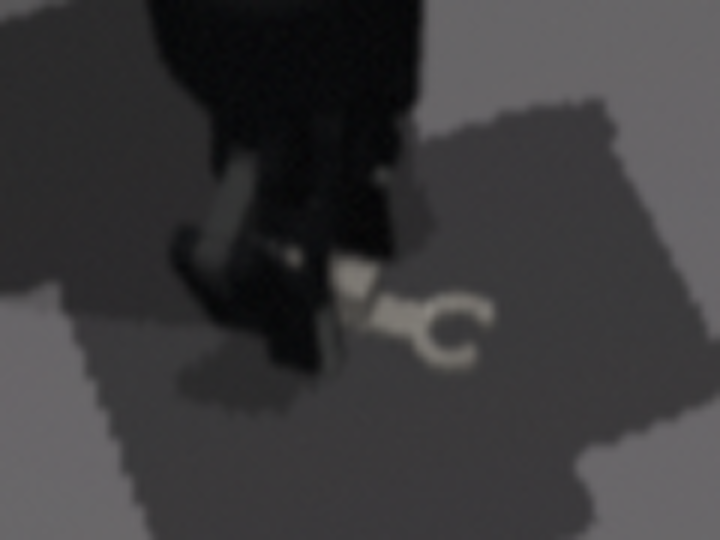

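```bash
python3 - <<'E'
from h import *
s=manip.read_state();M=R.from_quat(s['tool_rot']).as_matrix();P=np.array(s['ee_pos'])
def px(rc): return ((rc[1]-190)*6,(rc[0]-200)*6)
for nm,v in (('tip near z-11',[.011,-.024,-.011]),('tip near z+11',[.011,-.024,.011]),('far',[.011,.024,.011]),('tcp',[0,0,0])):print(nm,px(proj('side',P+M@v)))
f=np.array([.5253,.1508]);u=np.array([np.cos(np.radians(-32)),np.sin(np.radians(-32))])
print('fin front bot/top',px(proj('side',[*(f+u*.014),0.0])),px(proj('side',[*(f+u*.014),.019])),'rear',px(proj('side',[*(f-u*.014),.019])),'ring',px(proj('side',[*(f+u*.04),.005])))
E
```

```text
tip near z-11 (np.float64(266.4833283744397), np.float64(355.2769640379403))
tip near z+11 (np.float64(333.8844881669909), np.float64(372.5072738359096))
far (np.float64(392.32205336943423), np.float64(254.0396432646395))
tcp (np.float64(326.3562064430771), np.float64(281.78569606491385))
fin front bot/top (np.float64(371.98369324850665), np.float64(321.65724356485526)) (np.float64(366.0761601649475), np.float64(283.1661313269534)) rear (np.float64(280.42539571552834), np.float64(261.76548596296607)) ring (np.float64(450.01844418952714), np.float64(331.6473619733714))
```

Emit:
arm_command --delta_pos '[[0, 0, 0], [0, 0, 0], [0, 0, 0], [0, 0, 0], [0, 0, 0], [0, 0, 0]]' --rot '[[0, 0, 0], [0, 0, 0], [0, 0, 0], [0, 0, 0], [0, 0, 0], [0, 0, 0]]' --gripper 0 --grip_force 60

```text
t: 3.65
ee_pos: [0.5256, 0.1502, 0.0149]
tool_rot: [0.195, 0.679, -0.195, 0.68]
force: [-1.8, 0.0, 5.7]
opening: 0.0104
```

```bash
python3 - <<'E'
from h import *
s=manip.read_state();print(s['t'],s['ee_pos'],s['force'],s['wrist_torque'],s['opening'])
M=R.from_quat(s['tool_rot']).as_matrix();print(M)
E
```

```text
3.65 [0.5256 0.1502 0.0149] [-1.8415  0.0046  5.6798] [-0.0422  0.1904 -0.0112] 0.010356652382974767
[[ 0.0008  0.5302  0.8479]
 [ 0.0002  0.8479 -0.5302]
 [-1.      0.0006  0.0006]]
```

Emit:
arm_command --delta_pos '[[-1, 0, 0], [-3, 0, 0], [-6, 0, 0], [-9, 0, 0], [-12, 0, 0], [-12, 0, 0], [-12, 0, 0], [-12, 0, 0]]' --rot '[[0, 0, 0], [0, 0, 0], [0, 0, 0], [0, 0, 0], [0, 0, 0], [0, 0, 0], [0, 0, 0], [0, 0, 0]]'

```text
t: 4.45
ee_pos: [0.525, 0.1501, 0.1338]
tool_rot: [0.195, 0.68, -0.195, 0.679]
force: [-0.3, 0.2, -0.8]
opening: 0.0103
```

```bash
python3 - <<'E'
from h import *
for c in('side',):
    im=save(c,'c_%s.png'%c)[:,:,::-1]
    r,cc=(200,250)
    x=im[r-45:r+45,cc-60:cc+60];cv2.imwrite('pics/zc_%s.png'%c,cv2.resize(x,None,fx=6,fy=6,interpolation=cv2.INTER_CUBIC))
s=manip.read_state();print(s['t'],s['ee_pos'],s['force'],s['opening'],s['wrist_torque'])
M=R.from_quat(s['tool_rot']).as_matrix();P=np.array(s['ee_pos'])
def px(rc): return ((rc[1]-190)*6,(rc[0]-155)*6)
for h in (0.010,.013,.016):print('ring',h,px(proj('side',P+M@[h,0,.04])),px(proj('side',P+M@[h,0,.04])))
print(manip.tip_of('clip','side')[:1])
E
```

```text
4.5 [0.525  0.15   0.1335] [ 0.1374  0.4938 -0.8579] 0.010705168454039066 [0.0169 0.0343 0.0274]
ring 0.01 (np.float64(416.6498908708311), np.float64(343.84209106716304)) (np.float64(416.6498908708311), np.float64(343.84209106716304))
ring 0.013 (np.float64(417.5414049739229), np.float64(351.02613910013997)) (np.float64(417.5414049739229), np.float64(351.02613910013997))
ring 0.016 (np.float64(418.42873860884333), np.float64(358.17649985431984)) (np.float64(418.42873860884333), np.float64(358.17649985431984))
[{'location': [216.7, 258.8], 'confidence': 0.58}]
```

View pics/zc_side.png

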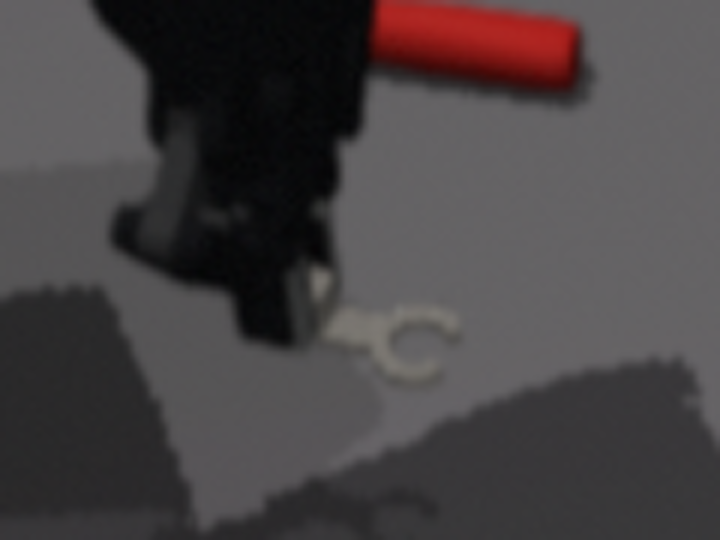

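```bash
python3 - <<'E'
from h import *
print(plan([.5524,-.0948,.120],np.radians(-90)))
E
```

```text
(array([  1.3421, -19.3089,  15.2991]), array([ 1.0119, -0.0007,  0.0016]))
```

Emit:
arm_command --delta_pos '[[0, -1, 1], [0, -3, 2.5], [0, -5, 4], [0, -8, 6], [0, -11, 8.5], [0, -14, 11], [0.3, -17, 13.5], [0.7, -18.5, 14.7], [1.1, -19.3, 15.3], [1.3, -19.3, 15.3], [1.3, -19.3, 15.3], [1.3, -19.3, 15.3], [1.3, -19.3, 15.3]]' --rot '[[0.1, 0, 0], [0.2, 0, 0], [0.32, 0, 0], [0.44, 0, 0], [0.56, 0, 0], [0.68, 0, 0], [0.8, 0, 0], [0.92, 0, 0], [1.012, 0, 0], [1.012, 0, 0], [1.012, 0, 0], [1.012, 0, 0], [1.012, 0, 0]]'

```text
t: 5.85
ee_pos: [0.5529, -0.0939, 0.1214]
tool_rot: [0.499, 0.501, -0.499, 0.501]
force: [0.5, 0.1, -0.6]
opening: 0.0106
```

```bash
cat >> h.py <<'E'
def look(tag,h=.0149,cam='side',r=380,cc=300,hw=60,hh=45):
    im=save(cam,'%s_%s.png'%(tag,cam))[:,:,::-1].copy();k=6
    x=cv2.resize(im[r-hh:r+hh,cc-hw:cc+hw],None,fx=k,fy=k,interpolation=cv2.INTER_CUBIC)
    cv2.imwrite('pics/z%s_%s.png'%(tag,cam),x)
    s=manip.read_state();M=R.from_quat(s['tool_rot']).as_matrix();P=np.array(s['ee_pos'])
    px=lambda rc:((rc[1]-cc+hw)*k,(rc[0]-r+hh)*k)
    print('ring top',px(proj(cam,P+M@[h-.005,0,.04])),'headtop',px(proj(cam,[.5524,-.1798,.1026])))
    st()
def st():
    s=manip.read_state();print(round(s['t'],2),s['ee_pos'],'F',s['force'],'T',s['wrist_torque'],s['opening'])
E
python3 - <<'E'
from h import *
look('d')
E
```

```text
ring top (np.float64(306.2112888010706), np.float64(114.09257572932438)) headtop (np.float64(349.66723722916504), np.float64(309.6670477572966))
5.9 [ 0.5529 -0.0939  0.1214] F [-0.0203  1.1583 -0.2728] T [-0.0215 -0.0238 -0.0037] 0.010244294510737328
```

View pics/zd_side.png

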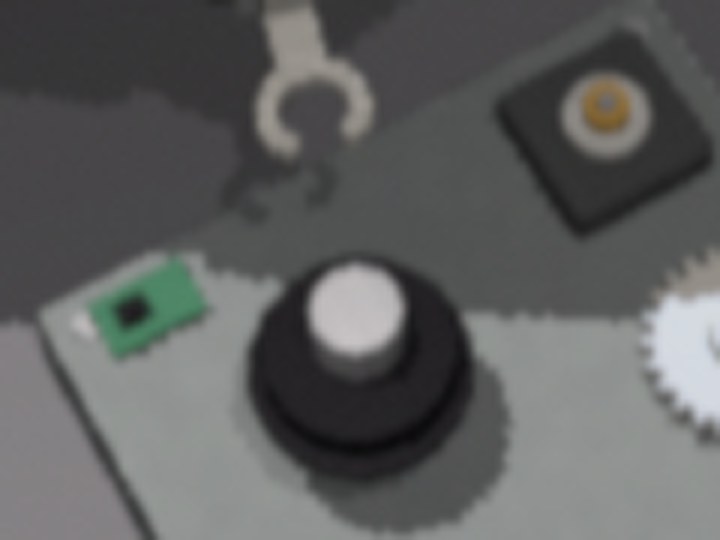

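```bash
python3 - <<'E'
from h import *
s=manip.read_state();M=R.from_quat(s['tool_rot']).as_matrix();P=np.array(s['ee_pos'])
px=lambda rc:(round((rc[1]-240)*6,1),round((rc[0]-335)*6,1))
for z in(.016,.02,.025,.03,.04,.0495):print(z,px(proj('side',P+M@[.0099,0,z])))
g=cv2.imread('pics/d_side.png',0)[335:370,275:310]
for i,row in enumerate(g):print(i+335,' '.join('%3d'%v for v in row))
E
```

```text
0.016 (np.float64(283.8), np.float64(26.1))
0.02 (np.float64(287.5), np.float64(40.5))
0.025 (np.float64(292.1), np.float64(58.7))
0.03 (np.float64(296.8), np.float64(77.0))
0.04 (np.float64(306.2), np.float64(114.1))
0.0495 (np.float64(315.3), np.float64(149.8))
335  44  43  45  49  59  68  69  65  60  84  91  92  92  94  96  98  93  69  57  55  55  54  54  54  53  54  54  53  54  54  56  62  64  65  69
336  52  53  53  54  61  67  68  64  62  86  95  98 101 105 111 117 114  82  58  54  54  54  54  54  54  55  54  53  54  55  59  66  69  70  71
337  53  54  53  54  59  62  61  60  69  99 112 117 122 127 131 135 131 100  66  55  54  54  53  54  53  54  55  56  57  58  63  69  70  71  71
338  54  54  54  54  56  56  56  57  73 109 128 135 139 141 142 143 140 123  80  56  54  53  55  54  54  54  56  61  63  65  68  70  71  71  71
339  54  55  54  54  55  54  54  54  68 105 134 142 144 144 144 145 145 134  89  59  54  54  54  54  55  56  58  63  67  70  70  71  71  71  71
340  55  55  55  53  53  54  55  54  59  91 132 143 144 145 144 145 145 135  94  61  54  54  54  55  57  62  64  66 
[... 3503 characters left out ...]
  56  55  58  62  64  64  63  70  72  74  77  80  78  74  66  62  65  74  80  81  81  82  82  83  82  82  82  82  82  82  83
366  70  67  59  56  55  58  64  70  71  73  72  77  79  80  80  78  73  70  63  62  67  77  80  81  81  82  83  82  82  83  82  81  83  83  83
367  70  64  58  56  58  62  68  73  79  80  79  80  81  81  80  77  67  63  61  63  72  79  80  82  82  82  82  82  82  82  82  82  82  83  83
368  70  65  58  57  61  64  66  71  78  80  80  81  81  80  80  77  67  64  63  67  76  80  81  81  82  81  82  82  82  82  82  82  82  83  83
369  70  67  62  61  65  65  64  65  69  74  79  81  81  80  79  78  70  71  72  75  79  81  81  81  81  81  81  81  82  82  81  82  82  82  82
```

Emit:
arm_command --delta_pos '[[0, -0.1, 1], [0, -0.1, 2.1], [0.7, -0.1, 2.1], [1.3, -0.1, 2.1], [1.3, -0.1, 2.1], [1.3, -0.1, 2.1], [1.3, -0.1, 2.1], [1.3, -0.1, 2.1]]' --rot '[[0, 0, 0], [0, 0, 0], [0, 0, 0], [0, 0, 0], [0, 0, 0], [0, 0, 0], [0, 0, 0], [0, 0, 0]]'

```text
t: 6.7
ee_pos: [0.552, -0.1155, 0.1084]
tool_rot: [0.5, 0.5, -0.5, 0.5]
force: [-0.5, -1.0, -0.8]
opening: 0.0107
```

```bash
python3 - <<'E'
from h import *
look('e')
E
```

```text
ring top (np.float64(324.6845251058354), np.float64(222.9363313601741)) headtop (np.float64(349.66723722916504), np.float64(309.6670477572966))
6.75 [ 0.552  -0.1155  0.1085] F [0.6207 0.1926 0.4143] T [ 0.042   0.0071 -0.0114] 0.010726138787418606
```

View pics/ze_side.png

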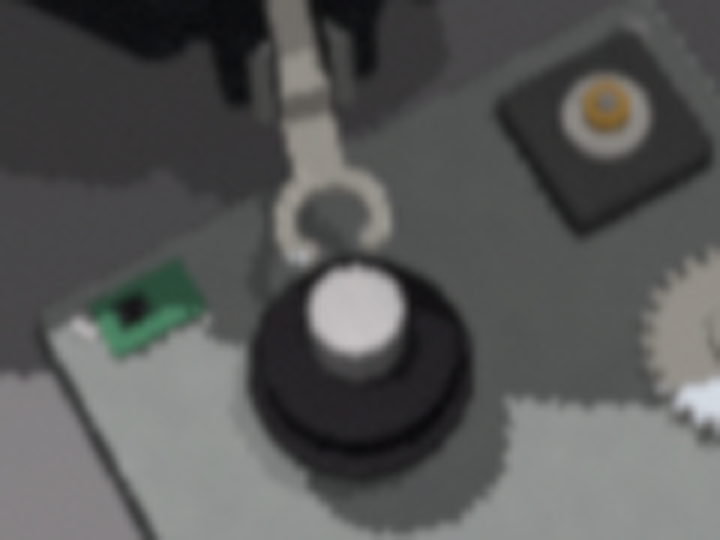

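Emit:
arm_command --delta_pos '[[0.3, 0, 0], [0.6, 0, 0], [0.8, 0, 0], [0.8, 0, 0], [0.8, 0, 0], [0.8, 0, 0]]' --rot '[[0, 0, 0], [0, 0, 0], [0, 0, 0], [0, 0, 0], [0, 0, 0], [0, 0, 0]]'

```text
t: 7.35
ee_pos: [0.5519, -0.1156, 0.1003]
tool_rot: [0.5, 0.5, -0.5, 0.5]
force: [-0.1, 0.4, -0.4]
opening: 0.0105
```

Emit:
arm_command --delta_pos '[[0.1, 0, 0], [0.15, 0, 0], [0.15, 0, 0], [0.15, 0, 0]]' --rot '[[0, 0, 0], [0, 0, 0], [0, 0, 0], [0, 0, 0]]'

```text
t: 7.75
ee_pos: [0.5519, -0.1156, 0.0988]
tool_rot: [0.5, 0.5, -0.5, 0.5]
force: [-0.4, 0.5, -0.6]
opening: 0.0105
```

Emit:
arm_command --delta_pos '[[0.1, 0, 0], [0.15, 0, 0], [0.15, 0, 0], [0.15, 0, 0]]' --rot '[[0, 0, 0], [0, 0, 0], [0, 0, 0], [0, 0, 0]]'

```text
t: 8.15
ee_pos: [0.5519, -0.1156, 0.0973]
tool_rot: [0.5, 0.5, -0.5, 0.5]
force: [-0.1, -0.6, -0.2]
opening: 0.0103
```

Emit:
arm_command --delta_pos '[[0.1, 0, 0], [0.15, 0, 0], [0.15, 0, 0], [0.15, 0, 0]]' --rot '[[0, 0, 0], [0, 0, 0], [0, 0, 0], [0, 0, 0]]'

```text
t: 8.55
ee_pos: [0.5519, -0.1156, 0.0958]
tool_rot: [0.5, 0.5, -0.5, 0.5]
force: [-0.7, -0.1, 0.1]
opening: 0.0108
```

Emit:
arm_command --delta_pos '[[0.1, 0, 0], [0.15, 0, 0], [0.15, 0, 0], [0.15, 0, 0]]' --rot '[[0, 0, 0], [0, 0, 0], [0, 0, 0], [0, 0, 0]]'

```text
t: 8.95
ee_pos: [0.552, -0.1157, 0.0944]
tool_rot: [0.5, 0.5, -0.5, 0.5]
force: [0.6, 0.3, 2.3]
opening: 0.0108
```

```bash
python3 - <<'E'
from h import *
look('f')
E
```

```text
ring top (np.float64(326.96537926910503), np.float64(250.72976294872637)) headtop (np.float64(349.66723722916504), np.float64(309.6670477572966))
9.0 [ 0.5519 -0.1156  0.0944] F [0.3277 0.6886 2.3161] T [-0.0497  0.0094 -0.042 ] 0.01034120860656676
```

View pics/zf_side.png

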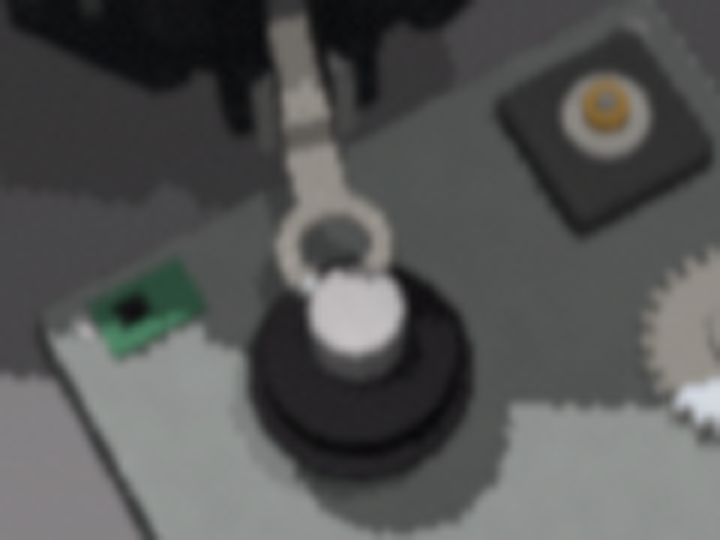

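Emit:
arm_command --delta_pos '[[0.05, 0, 0], [0.1, 0, 0], [0.1, 0, 0], [0.1, 0, 0]]' --rot '[[0, 0, 0], [0, 0, 0], [0, 0, 0], [0, 0, 0]]'

```text
t: 9.4
ee_pos: [0.5519, -0.1156, 0.0933]
tool_rot: [0.5, 0.5, -0.5, 0.5]
force: [0.6, 1.2, 2.3]
opening: 0.0107
```

Emit:
arm_command --delta_pos '[[0.05, 0, 0], [0.1, 0, 0], [0.1, 0, 0], [0.1, 0, 0]]' --rot '[[0, 0, 0], [0, 0, 0], [0, 0, 0], [0, 0, 0]]'

```text
t: 9.8
ee_pos: [0.5519, -0.1156, 0.0923]
tool_rot: [0.5, 0.5, -0.5, 0.5]
force: [-0.2, 0.9, 4.0]
opening: 0.0107
```

Emit:
arm_command --delta_pos '[[0.03, 0, 0], [0.06, 0, 0], [0.06, 0, 0], [0.06, 0, 0]]' --rot '[[0, 0, 0], [0, 0, 0], [0, 0, 0], [0, 0, 0]]'

```text
t: 10.2
ee_pos: [0.552, -0.1156, 0.0919]
tool_rot: [0.5, 0.5, -0.5, 0.5]
force: [-0.6, 0.6, 6.7]
opening: 0.0104
```

Emit:
arm_command --delta_pos '[[0, 0, 0.15], [0, 0, 0.3], [0, 0, 0.45], [0, 0, 0.6], [0, 0, 0.6], [0, 0, 0.6]]' --rot '[[0, 0, 0], [0, 0, 0], [0, 0, 0], [0, 0, 0], [0, 0, 0], [0, 0, 0]]'

```text
t: 10.8
ee_pos: [0.5521, -0.1217, 0.092]
tool_rot: [0.5, 0.5, -0.5, 0.5]
force: [-0.9, 1.0, 6.4]
opening: 0.0103
```

Emit:
arm_command --delta_pos '[[0, 0, 0.1], [0, 0, 0.2], [0, 0, 0.2], [0, 0, 0.2]]' --rot '[[0, 0, 0], [0, 0, 0], [0, 0, 0], [0, 0, 0]]'

```text
t: 11.2
ee_pos: [0.5521, -0.1237, 0.0921]
tool_rot: [0.5, 0.5, -0.5, 0.5]
force: [-0.1, 2.1, 7.3]
opening: 0.0105
```

```bash
python3 - <<'E'
from h import *
look('g')
E
```

```text
ring top (np.float64(335.76987673483006), np.float64(285.71173844573923)) headtop (np.float64(349.66723722916504), np.float64(309.6670477572966))
11.25 [ 0.5521 -0.1237  0.0921] F [-0.4715  1.7279  7.7711] T [-0.0617  0.0785 -0.0616] 0.01011161841025574
```

View pics/zg_side.png

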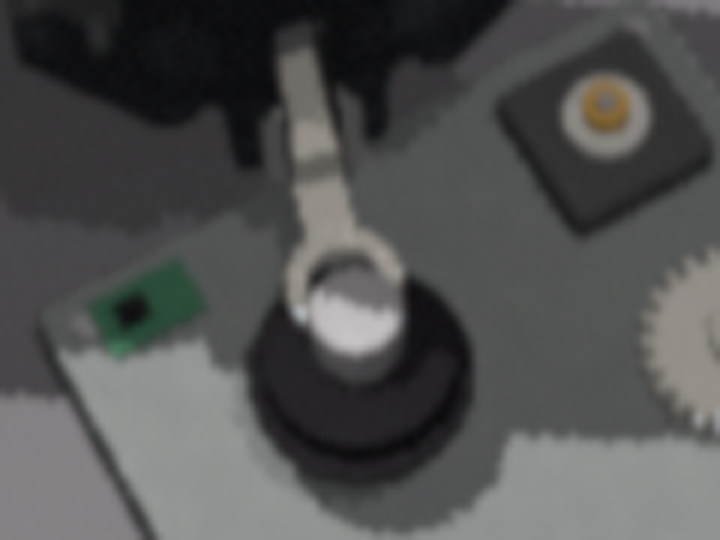

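Emit:
arm_command --delta_pos '[[-0.01, 0, 0.1], [-0.01, 0, 0.2], [-0.01, 0, 0.2], [-0.01, 0, 0.2]]' --rot '[[0, 0, 0], [0, 0, 0], [0, 0, 0], [0, 0, 0]]'

```text
t: 11.65
ee_pos: [0.5521, -0.1257, 0.0921]
tool_rot: [0.5, 0.5, -0.5, 0.5]
force: [-0.4, 1.7, 7.4]
opening: 0.0103
```

Emit:
arm_command --delta_pos '[[0, 0, 0.1], [0, 0, 0.1], [0, 0, 0.1]]' --rot '[[0, 0, 0], [0, 0, 0], [0, 0, 0]]'

```text
t: 11.95
ee_pos: [0.5521, -0.1265, 0.0921]
tool_rot: [0.5, 0.5, -0.5, 0.5]
force: [-0.6, 2.7, 7.7]
opening: 0.0107
```

Emit:
arm_command --delta_pos '[[0, 0, 0.1], [0, 0, 0.1], [0, 0, 0.1]]' --rot '[[0, 0, 0], [0, 0, 0], [0, 0, 0]]'

```text
t: 12.25
ee_pos: [0.552, -0.1273, 0.0921]
tool_rot: [0.5, 0.5, -0.5, 0.5]
force: [-0.5, 5.2, 8.1]
opening: 0.0106
```

Emit:
arm_command --delta_pos '[[-0.02, 0, 0.05], [-0.02, 0, 0.05], [-0.02, 0, 0.05]]' --rot '[[0, 0, 0], [0, 0, 0], [0, 0, 0]]'

```text
t: 12.55
ee_pos: [0.552, -0.1277, 0.0923]
tool_rot: [0.5, 0.5, -0.5, 0.5]
force: [-0.0, 5.3, 6.5]
opening: 0.0102
```

Emit:
arm_command --delta_pos '[[0, 0, 0.05], [0, 0, 0.05], [0, 0, 0.05]]' --rot '[[0, 0, 0], [0, 0, 0], [0, 0, 0]]'

```text
t: 12.85
ee_pos: [0.552, -0.1282, 0.0922]
tool_rot: [0.5, 0.5, -0.5, 0.5]
force: [0.3, 5.5, 5.7]
opening: 0.0107
```

Emit:
arm_command --delta_pos '[[0, 0, 0.05], [0, 0, 0.05], [0, 0, 0.05]]' --rot '[[0, 0, 0], [0, 0, 0], [0, 0, 0]]'

```text
t: 13.15
ee_pos: [0.5519, -0.1286, 0.0922]
tool_rot: [0.5, 0.5, -0.5, 0.5]
force: [-0.2, 5.2, 6.3]
opening: 0.0105
```

Emit:
arm_command --delta_pos '[[0, 0, 0.05], [0, 0, 0.05], [0, 0, 0.05]]' --rot '[[0, 0, 0], [0, 0, 0], [0, 0, 0]]'

```text
t: 13.45
ee_pos: [0.5519, -0.1291, 0.0922]
tool_rot: [0.5, 0.5, -0.5, 0.5]
force: [0.5, 5.1, 6.7]
opening: 0.0107
```

Emit:
arm_command --delta_pos '[[0, 0, 0.05], [0, 0, 0.05], [0, 0, 0.05]]' --rot '[[0, 0, 0], [0, 0, 0], [0, 0, 0]]'

```text
t: 13.75
ee_pos: [0.5519, -0.1296, 0.0922]
tool_rot: [0.5, 0.5, -0.5, 0.5]
force: [-0.3, 6.0, 7.8]
opening: 0.0105
```

Emit:
arm_command --delta_pos '[[0, 0, 0.05], [0, 0, 0.05], [0, 0, 0.05]]' --rot '[[0, 0, 0], [0, 0, 0], [0, 0, 0]]'

```text
t: 14.05
ee_pos: [0.552, -0.1301, 0.0923]
tool_rot: [0.5, 0.5, -0.5, 0.5]
force: [0.6, 5.0, 6.7]
opening: 0.0105
```

```bash
python3 - <<'E'
from h import *
look('i')
E
```

```text
ring top (np.float64(341.29007850726896), np.float64(310.63195024935453)) headtop (np.float64(349.66723722916504), np.float64(309.6670477572966))
14.1 [ 0.552  -0.1301  0.0922] F [1.3167 4.317  6.1682] T [ 0.6232 -0.0389  0.0265] 0.01053462394666936
```

View pics/zi_side.png

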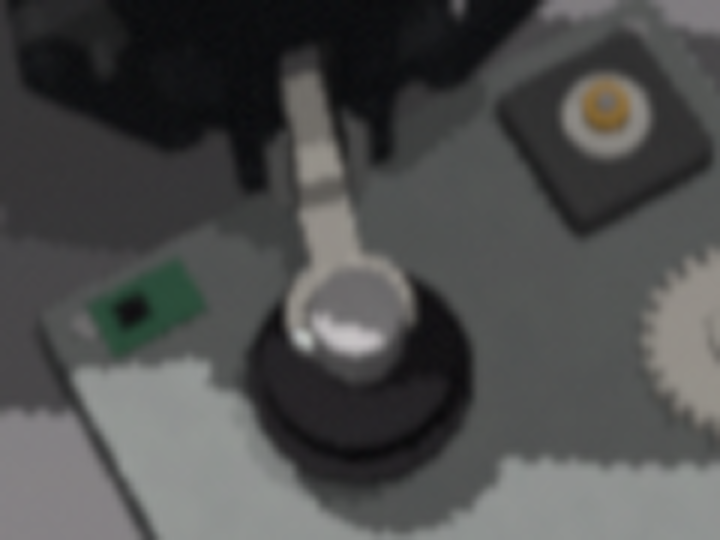

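Emit:
arm_command --delta_pos '[[0, 0, 0.05], [0, 0, 0.05], [0, 0, 0.05]]' --rot '[[0, 0, 0], [0, 0, 0], [0, 0, 0]]'

```text
t: 14.4
ee_pos: [0.552, -0.1307, 0.0922]
tool_rot: [0.5, 0.5, -0.5, 0.5]
force: [0.0, 5.2, 6.1]
opening: 0.0109
```

Emit:
arm_command --delta_pos '[[0, 0, 0.05], [0, 0, 0.05], [0, 0, 0.05]]' --rot '[[0, 0, 0], [0, 0, 0], [0, 0, 0]]'

```text
t: 14.7
ee_pos: [0.552, -0.1313, 0.0922]
tool_rot: [0.5, 0.5, -0.5, 0.5]
force: [-1.1, 4.0, 5.9]
opening: 0.0107
```

Emit:
arm_command --delta_pos '[[0, 0, 0.05], [0, 0, 0.05], [0, 0, 0.05]]' --rot '[[0, 0, 0], [0, 0, 0], [0, 0, 0]]'

```text
t: 15.0
ee_pos: [0.552, -0.1318, 0.0922]
tool_rot: [0.5, 0.5, -0.5, 0.5]
force: [1.2, 3.5, 6.8]
opening: 0.0103
```

```bash
python3 - <<'E'
from h import *
st()
E
```

```text
15.0 [ 0.552  -0.1318  0.0922] F [1.2187 3.5138 6.7801] T [ 0.453  -0.0257 -0.0094] 0.010318980027330733
```

Emit:
arm_command --delta_pos '[[0, 0, 0.05], [0, 0, 0.1], [0, 0, 0.1], [0, 0, 0.1]]' --rot '[[0, 0, 0], [0, 0, 0], [0, 0, 0], [0, 0, 0]]'

```text
t: 15.4
ee_pos: [0.552, -0.1331, 0.0922]
tool_rot: [0.5, 0.5, -0.5, 0.5]
force: [-0.6, 1.2, 7.5]
opening: 0.0107
```

Emit:
arm_command --delta_pos '[[0, 0, 0.05], [0, 0, 0.1], [0, 0, 0.1], [0, 0, 0.1]]' --rot '[[0, 0, 0], [0, 0, 0], [0, 0, 0], [0, 0, 0]]'

```text
t: 15.8
ee_pos: [0.5521, -0.1343, 0.0923]
tool_rot: [0.5, 0.5, -0.5, 0.5]
force: [-0.9, 1.3, 6.5]
opening: 0.0104
```

Emit:
arm_command --delta_pos '[[0, 0, 0.05], [0, 0, 0.1], [0, 0, 0.1], [0, 0, 0.1]]' --rot '[[0, 0, 0], [0, 0, 0], [0, 0, 0], [0, 0, 0]]'

```text
t: 16.2
ee_pos: [0.5521, -0.1354, 0.0922]
tool_rot: [0.5, 0.5, -0.5, 0.5]
force: [-0.7, -1.6, 6.7]
opening: 0.0104
```

```bash
python3 - <<'E'
from h import *
look('j')
E
```

```text
ring top (np.float64(347.1109670993585), np.float64(331.2274907914143)) headtop (np.float64(349.66723722916504), np.float64(309.6670477572966))
16.25 [ 0.5521 -0.1355  0.0923] F [-0.2798 -1.6644  5.3725] T [-0.4483  0.0702 -0.0425] 0.0105221819095412
```

View pics/zj_side.png

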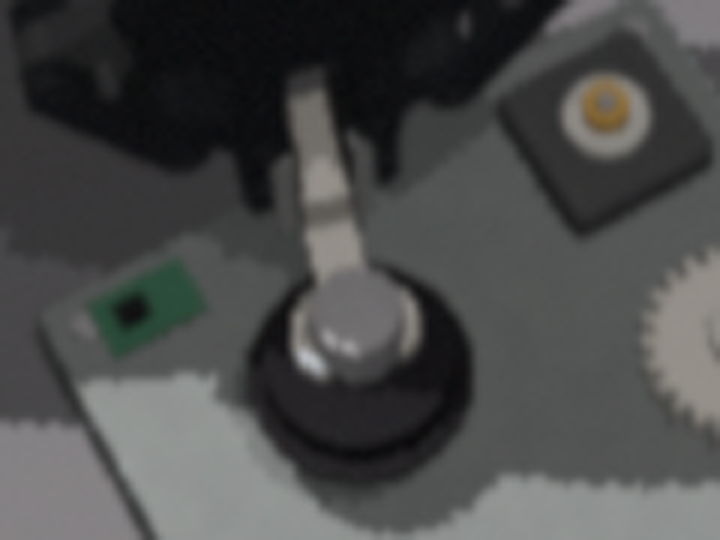

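Emit:
arm_command --delta_pos '[[0, 0, 0.05], [0, 0, 0.1], [0, 0, 0.15], [0, 0, 0.15]]' --rot '[[0, 0, 0], [0, 0, 0], [0, 0, 0], [0, 0, 0]]'

```text
t: 16.65
ee_pos: [0.5521, -0.137, 0.0922]
tool_rot: [0.5, 0.5, -0.5, 0.5]
force: [0.3, -2.2, 5.9]
opening: 0.0107
```

Emit:
arm_command --delta_pos '[[0, 0, 0.05], [0, 0, 0.1], [0, 0, 0.1], [0, 0, 0.1]]' --rot '[[0, 0, 0], [0, 0, 0], [0, 0, 0], [0, 0, 0]]'

```text
t: 17.05
ee_pos: [0.5521, -0.138, 0.0922]
tool_rot: [0.5, 0.5, -0.5, 0.5]
force: [-0.8, -2.5, 5.4]
opening: 0.0107
```

Emit:
arm_command --delta_pos '[[0, 0, 0.05], [0, 0, 0.1], [0, 0, 0.1], [0, 0, 0.1]]' --rot '[[0, 0, 0], [0, 0, 0], [0, 0, 0], [0, 0, 0]]'

```text
t: 17.45
ee_pos: [0.5521, -0.1389, 0.0923]
tool_rot: [0.5, 0.5, -0.5, 0.5]
force: [-0.0, -0.6, 6.5]
opening: 0.0105
```

Emit:
arm_command --delta_pos '[[0, 0, 0.05], [0, 0, 0.05], [0, 0, 0.05]]' --rot '[[0, 0, 0], [0, 0, 0], [0, 0, 0]]'

```text
t: 17.75
ee_pos: [0.5521, -0.1393, 0.0923]
tool_rot: [0.5, 0.5, -0.5, 0.5]
force: [-0.8, 0.5, 6.4]
opening: 0.011
```

Emit:
arm_command --delta_pos '[[0, 0, 0.05], [0, 0, 0.05], [0, 0, 0.05]]' --rot '[[0, 0, 0], [0, 0, 0], [0, 0, 0]]'

```text
t: 18.05
ee_pos: [0.552, -0.1397, 0.0923]
tool_rot: [0.5, 0.5, -0.5, 0.5]
force: [-0.0, 0.7, 6.5]
opening: 0.0104
```

Emit:
arm_command --delta_pos '[[0, 0, 0.05], [0, 0, 0.05], [0, 0, 0.05]]' --rot '[[0, 0, 0], [0, 0, 0], [0, 0, 0]]'

```text
t: 18.35
ee_pos: [0.552, -0.1401, 0.0923]
tool_rot: [0.5, 0.5, -0.5, 0.5]
force: [-0.7, 2.9, 6.2]
opening: 0.0107
```

Emit:
arm_command --delta_pos '[[0, 0, 0.05], [0, 0, 0.05], [0, 0, 0.05]]' --rot '[[0, 0, 0], [0, 0, 0], [0, 0, 0]]'

```text
t: 18.65
ee_pos: [0.552, -0.1402, 0.0923]
tool_rot: [0.5, 0.5, -0.5, 0.5]
force: [0.5, 4.8, 6.5]
opening: 0.0104
```

Emit:
arm_command --delta_pos '[[0, 0, 0.04], [0, 0, 0.04], [0, 0, 0.04]]' --rot '[[0, 0, 0], [0, 0, 0], [0, 0, 0]]'

```text
t: 18.95
ee_pos: [0.552, -0.1403, 0.0923]
tool_rot: [0.5, 0.5, -0.5, 0.5]
force: [0.8, 7.3, 8.3]
opening: 0.0102
```

```bash
python3 - <<'E'
from h import *
look('k')
E
```

```text
ring top (np.float64(351.3664101013204), np.float64(350.27446893279944)) headtop (np.float64(349.66723722916504), np.float64(309.6670477572966))
19.0 [ 0.552  -0.1403  0.0923] F [-0.2377  7.1816  6.2777] T [ 1.0376 -0.105  -0.0287] 0.010188617502876793
```

View pics/zk_side.png

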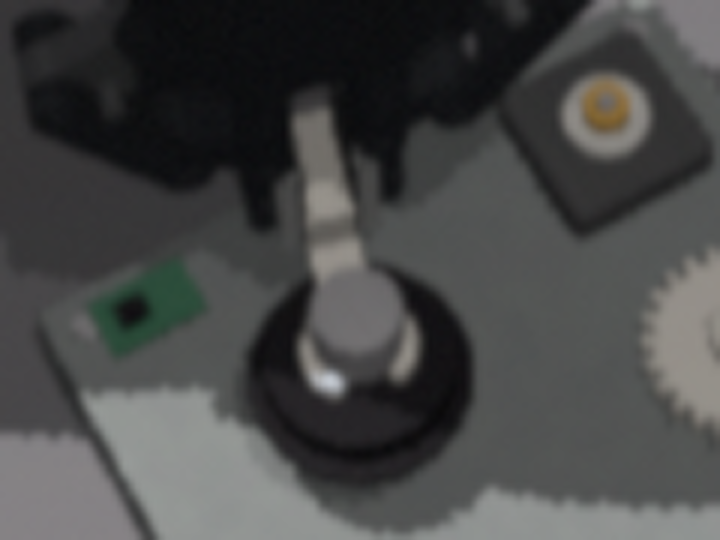

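Emit:
arm_command --delta_pos '[[-0.02, 0, -0.03], [-0.05, 0, -0.06], [-0.05, 0, -0.06], [-0.05, 0, -0.06]]' --rot '[[0, 0, 0], [0, 0, 0], [0, 0, 0], [0, 0, 0]]'

```text
t: 19.4
ee_pos: [0.5519, -0.1402, 0.0925]
tool_rot: [0.5, 0.5, -0.5, 0.5]
force: [1.1, 4.7, 3.3]
opening: 0.01
```

Emit:
arm_command --delta_pos '[[-0.05, 0, -0.05], [-0.1, 0, -0.08], [-0.1, 0, -0.08]]' --rot '[[0, 0, 0], [0, 0, 0], [0, 0, 0]]'

```text
t: 19.7
ee_pos: [0.5519, -0.14, 0.0935]
tool_rot: [0.5, 0.5, -0.5, 0.5]
force: [0.6, -0.2, 3.1]
opening: 0.0104
```

Emit:
arm_command --delta_pos '[[0, 0, 0], [0, 0, 0], [0, 0, 0], [0, 0, 0], [0, 0, 0], [0, 0, 0]]' --rot '[[0, 0, 0], [0, 0, 0], [0, 0, 0], [0, 0, 0], [0, 0, 0], [0, 0, 0]]' --gripper 3.5

```text
t: 20.3
ee_pos: [0.5519, -0.1396, 0.0934]
tool_rot: [0.5, 0.5, -0.5, 0.5]
force: [0.0, 0.2, 0.3]
opening: 0.035
```

```bash
python3 - <<'E'
from h import *
look('l')
E
```

```text
ring top (np.float64(349.98901128950854), np.float64(345.5246567449601)) headtop (np.float64(349.66723722916504), np.float64(309.6670477572966))
20.35 [ 0.5519 -0.1396  0.0935] F [-0.3653  0.1519  0.4359] T [-0.0078  0.031  -0.002 ] 0.03539129013244765
```

View pics/zl_side.png

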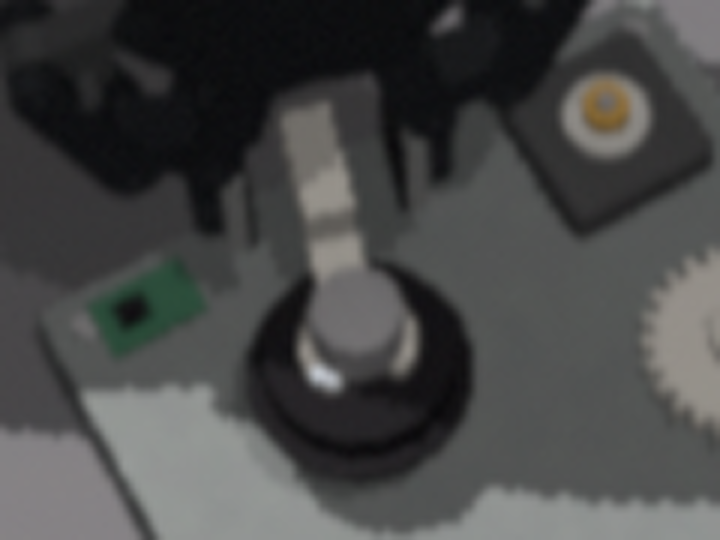

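Emit:
arm_command --delta_pos '[[-0.5, 0, 0], [-1.5, 0, 0], [-3, 0, 0], [-6, 0, 0], [-10, 0, 0], [-14, 0, -3], [-15, 0, -7], [-15, 0, -12], [-15, 0, -17], [-15, 0, -22], [-15, 0, -25], [-15, 0, -25], [-15, 0, -25], [-15, 0, -25]]' --rot '[[0, 0, 0], [0, 0, 0], [0, 0, 0], [0, 0, 0], [0, 0, 0], [0, 0, 0], [0, 0, 0], [0, 0, 0], [0, 0, 0], [0, 0, 0], [0, 0, 0], [0, 0, 0], [0, 0, 0], [0, 0, 0]]'

```text
t: 21.75
ee_pos: [0.5519, 0.1095, 0.2439]
tool_rot: [0.5, 0.5, -0.5, 0.5]
force: [0.2, 0.3, -0.4]
opening: 0.0351
```

```bash
python3 - <<'E'
from h import *
look('m');look('m',cam='top',r=296,cc=480)
im=cv2.imread('pics/m_top.png')
E
```

```text
ring top (np.float64(95.67531925168612), np.float64(-857.2242399783368)) headtop (np.float64(349.66723722916504), np.float64(309.6670477572966))
21.8 [0.5519 0.1093 0.2438] F [ 0.2778 -0.1218 -0.3497] T [-0.0365 -0.024  -0.0274] 0.03508780334820675
ring top (np.float64(-404.8289361071252), np.float64(271.7767665802651)) headtop (np.float64(463.82967778842635), np.float64(265.60287642239064))
21.85 [0.552  0.1093 0.2437] F [ 0.4821 -0.4659 -0.583 ] T [ 0.0038  0.0453 -0.0007] 0.03513156622633234
```

View pics/zm_side.png

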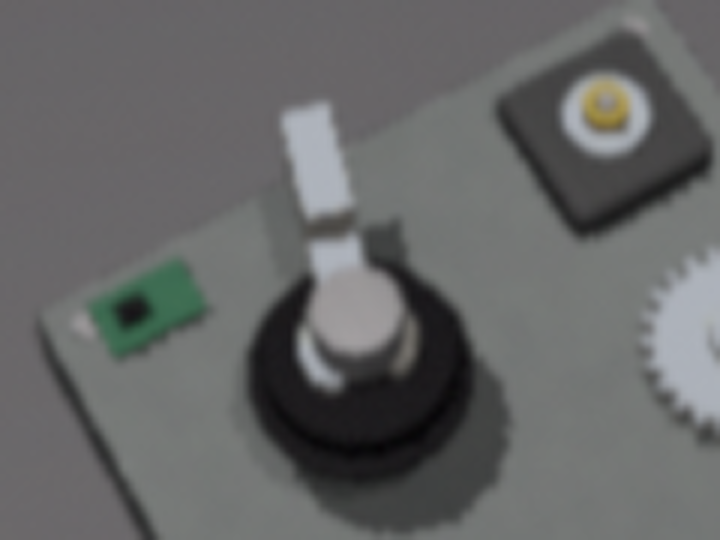

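View pics/zm_top.png

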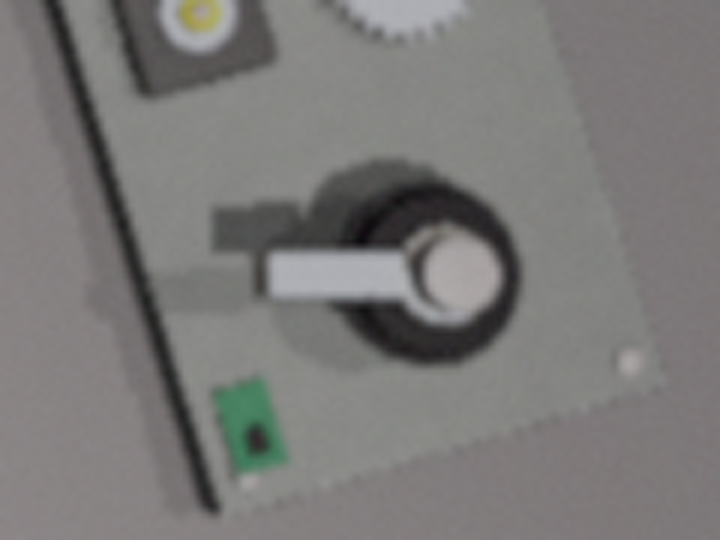

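View pics/m_top.png

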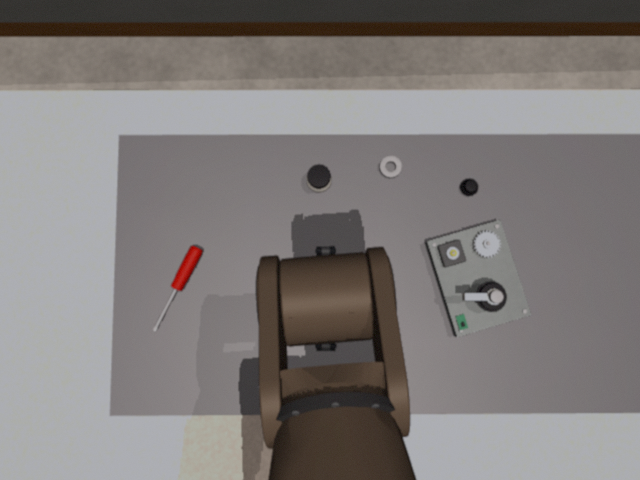

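```bash
python3 - <<'E'
from h import *
u=lambda x,y:(y/6+251,x/6+420)
h=onz('top',u(462,272),.1005);f=onz('top',u(268,275),.097);f2=onz('top',u(268,275),.099)
print(h,f,f2,(f-h)*1000,(f2-h)*1000)
v=lambda x,y:(y/6+335,x/6+240)
h=onz('side',v(357,310),.1005)
a=onz('side',v(306,105),.098);b=onz('side',v(330,213),.098);print('side',(a-h)*1000,(b-h)*1000,(a-b)*1000)
E
```

```text
[ 0.5506 -0.1799  0.1005] [ 0.5499 -0.1264  0.097 ] [ 0.5499 -0.1259  0.099 ] [-0.6879 53.4892 -3.5   ] [-0.6773 53.9841 -1.5   ]
side [ 0.3852 54.9382 -2.5   ] [-0.3663 26.2242 -2.5   ] [ 0.7515 28.7141  0.    ]
```

Both cameras put the tail end at 53.5 to 55 mm from the axis, against 54 mm when fully home. The neighbours haven't moved, so I'm handing in.

```bash
python3 -c "
from cell import manip
print(manip.job_done(), manip.read_state()['t'])"
```

```text
the job is handed in; nothing more can be done
the job is handed in; nothing more can be done
```

The clip is fully home in the spindle's groove and held there on its own after I let go. I handed the job in at about 22 s of the 61 s allowed.

- **Pressing:** I pinched the clip by its fin and felt the hub at about 2.3 N. I pressed it solid, with the downward force about 6–8 N during the slide.
- **Snapping in:** The push peaked at about 6 N and then turned into a pull of about 2.5 N as the arms closed round the groove. It ended on a firm stop at about 7 N. Forces were read only at the end of each short step, so brief peaks in between could have been missed.
- **Release:** I eased off both forces, opened the jaws and withdrew.
- **Last checks:** The two cameras put the tail end 53.5–55 mm from the spindle axis, where 54 mm means fully home. The nubs show beyond the spindle, and the screwdriver, bearing, jar and knob are where they were. The arm was clear and the remaining force was at noise level.
- **Disagreements:** The two cameras differed by about 4–5 mm in x, so I used their average. The fin read about 10.5 mm wide in the jaws instead of 12 mm. When I backed off before letting go, the tool rose about 1 mm, which is within the 2 mm play between clip and groove.

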